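Release the plain roller through the guard window

ROBOT

A 7-joint arm with a two-finger parallel gripper is mounted at the origin on the work surface. World frame = base frame: x ahead of the robot, y to its left, z up, the work surface at z = 0. Lengths are in mm, angles in degrees, forces in N, time in s.
With the tool pointing down it reaches from about 400 to 750 mm from the base axis. Payload 19.5 kg.
Tool frame: the origin (TCP) lies between the finger pads; the fingertips stand arm.tcp_to_tips ahead of it and the grasp point (between the pads) lies 3 mm ahead of it (arm.tcp_to_tips is the distance from the TCP to the fingertips, in mm); y points along the fingers, z is the direction in which the jaws open and shut, and the axes are right-handed (so a half turn about y gives the same grasp; the last joint's range is limited). The gripper opens to 85 mm and grips with 20 to 120 N. Pads are 22 mm wide; open, the fingers measure 114 mm over their backs; the gripper's body (76 mm by 85 mm) begins 54 mm behind the grasp point. The pads swing forward as they close: fully open they stand 13 mm farther back than shut.
Start: joints at [64.819, 40.479, -1.581, 85.061, 1.261, 54.483, -4.326], TCP at [222.741, -530.079, 253.268] pointing down, gripper open.
Joint ranges: [-155.06, 155.06], [-18.47, 123.98], [-90, 86.84], [0, 140.48], [-83.41, 263.41], [0, 116], [-161.91, 161.91]. Speed limits (degrees/s): [108.29, 108.29, 147.25, 147.25, 172.46, 172.46, 172.46].

INTERFACE

Orientations are given as [roll, pitch, yaw] about the fixed x, y, z axes, in that order (R = Rz(yaw) Ry(pitch) Rx(roll)).
In Python, from plant import readout, eyes, order, models, arm gives the robot as it stands.
- The arm moves only by the tool servo_tool, never from a script. Its argument "deltas" is one flat list of numbers, 5 for each row, row after row: the gripper's target within -1 to 1 (fully open at 1, half-way at 0, shut at -1), then the shift along the tool's x, y, z normalised to -1 to 1, where 1 is 2 cm, then the turn about the tool's y normalised to -1 to 1, where 1 is 0.15 rad. A call has 1 to 12 rows; each row shifts and turns the commanded pose from where the row before left it, along the tool's axes as they then stand; what a row does not reach is not made up. A row lasts 1/8 s, in which the tool goes at most 62.5 mm and 10.7 degrees, less where a joint would pass 70% of its speed; a pose out of reach is approached as far as the arm can. A call with a number of a shift or a turn outside -1 to 1 is refused whole. A call with a gripper value outside its range is refused whole. The fingers move at their own pace and stop on an object; "force" is the grip in N (left out, the last holds). Time passes only in rows, so rows that do not move let the fingers close. It gives the time, the measured TCP pose, the force and the opening at its end, in the units of the state.
- readout.observe(): the state, without advancing time (a new reading comes with each control period).
- eyes.snapshot(name): name is "scene" or "top" or "wrist"; returns a dict with "pixels" (400x640x3 uint8, red, green, blue), "range_z" (400x640 float32, mm along the optical axis (not along the pixel's ray), 0 where there is no reading), "mtx" (3x3 intrinsics, pixels), "distortion" ([k1, k2, p1, p2, k3] as OpenCV has them; the pictures are not rectified), "world_to_cam" (4x4, takes a point from world to camera coordinates); the wrist camera has in their place "tool_from_camera" (4x4, takes a point from camera to tool coordinates, whose origin is the TCP and whose axes are the tool frame's). Camera axes: x right, y down, z forward; pixel columns grow to the right and rows downward; lengths in mm; the calibration is good to about 2 mm. A picture is of the moment at which its call begins: read the wrist's pose just before it.
- order.close_job(): hands the job in, once; it reports no verdict.
Trained networks look in a picture, given as the dict that the camera call returned (one of the last four; its "shot" number tells which), for a name from the list of things; names that differ only in an ending like _2 or _b are one class to them, and where a whole thing is asked for, a point or a joint stands for the part that bears it (a point fixed in the world has none). Each returns a list of dicts, best first, with "score" (0 to 1); they miss things now and then, are a little off and sometimes report something else, mostly with a low value. They report only what shows in the picture. A call takes as long as a camera call. They do not tell look-alikes from the thing itself.
- models.search_frame(picture, target): "bbox" ([centre column, centre row, width, height] in pixels, round what is visible of it).
- models.cut_out(picture, target): "mask" (400x640 bool, what is visible of it) and "bbox" ([centre column, centre row, width, height] in pixels, round what is visible of it).
- models.mark_of(picture, target): "at" ([row, column] in pixels: a listed point, or the origin of a listed thing).
The state is a dict: "time_s": time; "joint_pos": joint angles; "joint_vel": joint speeds; "effort": joint torques, N m; "position": TCP position; "ee_rot": TCP orientation; "force": force on the tool from outside, world axes, zero at the start; "moment": the same for the moment, N m; "grip_width": finger opening in mm.
Only numpy, scipy, OpenCV 4.12 (cv2) and the standard library are available. Lean on these libraries where they do the work, as an engineer would, in place of code of your own. Each camera call takes 0.05 s, during which the arm holds its last target.

TASK

Release the plain steel roller (not the flanged spool) from the two-lane feed chute: reach down with the fingertips through the guard window of the roller's lane, press the lever there right down, keep it down until the roller has rolled out to the end stop, then come out so that the lever springs back up. Do not touch the guard frame, and do not touch, push or lift the roller or the spool by hand. Leave the other lane's lever and the spool alone, and do not disturb the things standing around.

Things in the scene. Friction and masses are not known exactly. Their poses are not given: they have to be found in the camera images.
- station: fixed two-lane gravity chute, steel with plywood floors, 365 x 204 mm. Origin on the table under its middle; +x downhill, +y its left. Lane centres at y = +50 mm (left) and -50 mm (right); floor height 48 mm - 0.14 x. A two-pronged gate at x = -75 mm holds one part uphill of it; a part rolled out to the end stop has its centre at x about +180 mm. The gate arm, uphill of the guard, rises to 170 mm as it opens.
- guard: grey sheet-metal guard on the station over the levers' press ends, not to be touched; same frame as the station. Level top face 150 mm above the table, 4 mm thick, from x = +40 to +140 mm, 208 mm wide in y, with two windows side by side, each 70 mm in x and 84 mm in y, and a 16 mm bar between them. Sides closed.
- window_left (a point): centre of the left window (station x = +90, y = +50 mm), at the level of the guard's top face, 150 mm above the table
- window_right (a point): centre of the right window (station x = +90, y = -50 mm), at the level of the guard's top face, 150 mm above the table
- press_left (a point): top middle of the left lever's press end: a black rubber-covered round bar, 14 mm in diameter and 46 mm long along station y, centred under the left window. Up: 129 mm above the table, 21 mm below the guard's top face. Right down: about 20 mm lower. The point moves with the lever.
- press_right (a point): the same point on the right lever, under the right window
- lever_left (a joint): release lever of the left lane (on the +y side of the station), a rocker seen in the left guard window; rad, 0 = up (gate closed), 0.38 = right down (gate open). The gate clears the part at about 0.30. A spring returns it; takes about 3 N at first and about 6 N right down.
- lever_right (a joint): release lever of the right lane (on the -y side of the station), a rocker seen in the right guard window; rad, 0 = up (gate closed), 0.38 = right down (gate open). The gate clears the part at about 0.30. A spring returns it; takes about 3 N at first and about 6 N right down.
- roller: loose plain steel roller, a solid cylinder 40 mm in diameter and 80 mm long, about 0.3 kg, lying across its lane (axis along station y); origin at its centre. It lies in the left or the right lane and rolls down by itself in about 1 s once its gate is open.
- spool: loose flanged steel spool, 80 mm long, two discs 40 mm in diameter and 12 mm thick on a thin 18 mm hub, in the other lane; origin at its centre. It must stay behind its gate.
- carton: closed cardboard carton 110 x 80 x 60 mm, bystander; origin under its middle
- jar: jar 56 mm in diameter, 85 mm high, bystander; origin under its middle
- tape: cardboard ring (tape core), 90 mm outside diameter, 48 mm high, bystander; origin under its middle
- wrench: wrench lying on the table beside the chute, bystander; origin under its middle
- cup: steel cup 68 mm in diameter at the rim, 80 mm high, bystander; origin under its middle
- bracket: dark steel angle bracket, 70 x 40 mm, 54 mm high, bystander; origin under its middle
There are look-alikes about, which are no part of the job. What is shaped like the roller but brown is not meant. Leave any green look-alike of the spool alone.

How it is judged (in metres and radians):
On the way, in this order (a step that is already met when the one before it is completed fails the run):
1. the fingers, in the window of the roller's lane, press that lane's lever down more than half way (((y of roller in the frame of station above 0 m and value of joint lever_left above 0.2 rad and contact force between the fingers and lever_left above 0.3 N and horizontal distance between the grasp point and window_left below 0.055 m) or (y of roller in the frame of station below 0 m and value of joint lever_right above 0.2 rad and contact force between the fingers and lever_right above 0.3 N and horizontal distance between the grasp point and window_right below 0.055 m))), for 0.05 s.
2. the roller has rolled out to the end stop (x of roller in the frame of station above 0.165 m), for 0.2 s.
At the end, for the whole second after the job is handed in: The roller lies at rest in its own lane against the end stop (centre more than 165 mm downhill of the station's origin), the spool is still behind its closed gate, and both levers are back up (below 0.06 rad) (x of roller in the frame of station between 0.165 and 0.2 m and z of roller in the frame of station below 0.06 m and linear speed of each of roller, spool below 0.03 m/s and x of spool in the frame of station below -0.085 m and value of joint each of lever_left, lever_right below 0.06 rad); the robot touches nothing.
It fails at once if the robot touches the guard frame (contact force between any of the arm, the fingers and guard above 0.5 N).
It fails at once if the robot touches the roller or the spool (contact force between any of the arm, the fingers and roller above 0.5 N or contact force between any of the arm, the fingers and spool above 0.5 N).
It fails at once if the roller or the spool is lifted out of its lane (z of any of roller, spool in the frame of station above 0.13 m).
It fails at once if the lever of the other lane is pressed ((y of roller in the frame of station above 0 m and value of joint lever_right above 0.1 rad) or (y of roller in the frame of station below 0 m and value of joint lever_left above 0.1 rad)).
It fails at once if a bystander is moved more than 20 mm (distance of any of carton, jar, tape, wrench, cup, bracket from where it was at the start of the episode above 0.02 m).
It also fails if it takes over 38 s, if anything falls off the work surface, if the arm or the gripper's body presses on something with over 40 N, if the wrist force passes 120 N, or if a joint passes its speed limit or range.

## Working session

There is one attempt and no reset: what is moved stays moved. The work goes in short steps, Python scripts to look and compute and a tool call to move; the robot and the scene stay as the last step left them, time stands still between calls to the robot, and variables do not carry over. Pictures are saved under pics/ and viewed, and the job is handed in when it is done.

Besides the shell and the picture viewer there is one more tool, called after "Call:" by a JSON object that holds its "method" and its "body", one argument or row to a line. servo_tool: Moves the arm, as the interface text tells. Scaled input: -1 to 1 covers 2 cm each way for a shift and 0.15 rad each way for a turn. Its arguments: {"type":"object","properties":{"deltas":{"type":"array"},"force":{"type":"number"}},"required":["deltas"]}

```bash
mkdir -p pics
python3 - <<'E'
from plant import readout, eyes, models, arm
import cv2,pickle
print(readout.observe()); print(arm.tcp_to_tips)
for n in ["scene","top"]:
    s=eyes.snapshot(n); cv2.imwrite(f"pics/{n}0.png",s["pixels"][:,:,::-1]); pickle.dump(s,open(f"{n}0.pkl","wb"))
    for t in ["station","guard","roller","spool","press_left","press_right","window_left","window_right"]:
        try: print(n,t,[( [round(float(x)) for x in d["at"]],round(d["score"],2)) for d in models.mark_of(s,t)])
        except Exception as e: print(n,t,e)
E
```

```text
{'time_s': 0.0, 'joint_pos': array([64.81721896, 40.5129306 , -1.58390336, 85.08552672,  1.26018513,
       54.48493046, -4.32759616]), 'joint_vel': array([-0.05266324,  0.00526186, -0.03106766,  0.02253746, -0.10993681,
        0.00925697, -0.00304427]), 'effort': array([ 1.93163731e-05, -8.83226180e+01,  1.23427626e+00, -2.36161566e+01,
        1.67259586e-02,  6.71634305e-03, -3.38835775e-05]), 'position': array([ 222.67118967, -529.8486615 ,  252.83255331]), 'ee_rot': array([-9.00660771e+01, -1.00194752e-03, -1.57207183e+02]), 'force': array([-0.15190809, -0.49716705, -0.53105743]), 'moment': array([-0.0128695 , -0.05634289,  0.02035481]), 'grip_width': 85.16881529335596}
22.0
scene station [([213, 286], 0.82), ([250, 340], 0.33)]
scene guard []
scene roller [([135, 222], 0.93), ([184, 183], 0.82), ([164, 275], 0.53)]
scene spool [([240, 396], 0.94), ([173, 312], 0.46), ([261, 200], 0.34)]
scene press_left [([221, 288], 0.76), ([261, 200], 0.52)]
scene press_right [([216, 247], 0.95)]
scene window_left [([217, 290], 0.93)]
scene window_right [([204, 246], 0.62)]
top station [([208, 365], 0.82)]
top guard []
top roller [([296, 440], 0.7), ([231, 467], 0.64), ([240, 380], 0.59)]
top spool [([234, 343], 0.81), ([188, 263], 0.62)]
top press_left [([166, 355], 0.79), ([233, 344], 0.28)]
top press_right [([170, 391], 0.7)]
top window_left [([166, 356], 0.81)]
top window_right [([168, 391], 0.68)]
```

View pics/scene0.png

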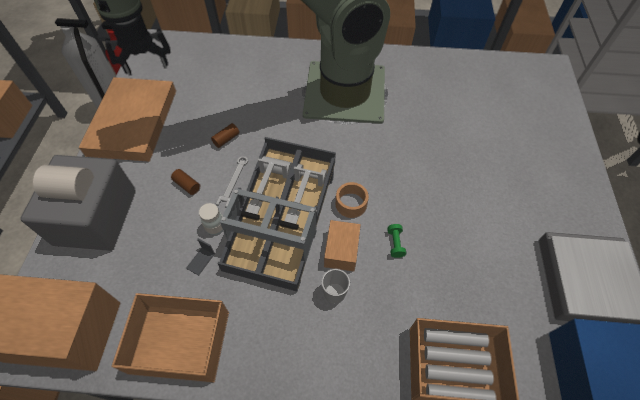

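View pics/top0.png

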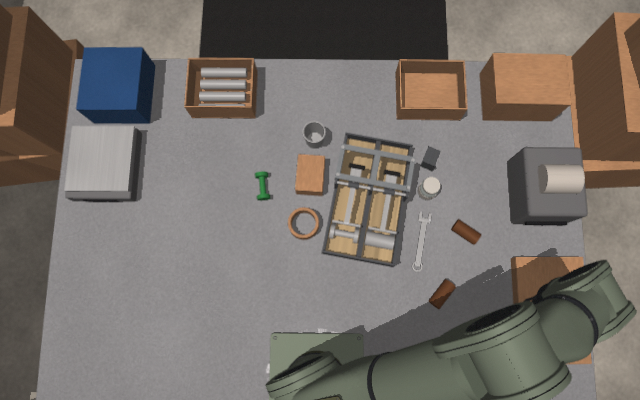

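```bash
cat > h.py <<'E'
import numpy as np, cv2
def cloud(s):
    h,w=s["range_z"].shape
    u,v=np.meshgrid(np.arange(w),np.arange(h))
    p=cv2.undistortPoints(np.stack([u,v],-1).reshape(-1,1,2).astype(float),s["mtx"],np.array(s["distortion"])).reshape(h,w,2)
    z=s["range_z"]; c=np.stack([p[...,0]*z,p[...,1]*z,z,np.ones_like(z)],-1)
    W=c@np.linalg.inv(s["world_to_cam"]).T
    W[z==0]=np.nan
    return W[...,:3]
E
python3 - <<'E'
import pickle,cv2,numpy as np
from h import *
for n,(r0,r1,c0,c1) in {"top":(120,275,310,430),"scene":(125,295,205,345)}.items():
    s=pickle.load(open(f"{n}0.pkl","rb"));W=cloud(s)
    a=s["pixels"][r0:r1,c0:c1,::-1]; cv2.imwrite(f"pics/{n}0z.png",cv2.resize(a,None,fx=3.5,fy=3.5,interpolation=cv2.INTER_CUBIC))
    R=W[r0:r1,c0:c1]; 
    m=(R[...,2]>140)&(R[...,2]<165); P=R[m]; print(n,m.sum(),np.median(P,0), cv2.minAreaRect(P[:,:2].astype(np.float32)))
    print(np.histogram(R[...,2],bins=range(0,200,10)))
    allm=(R[...,2]>20)&(R[...,2]<165);Q=R[allm][:,:2].astype(np.float32);print(cv2.minAreaRect(Q))
s=pickle.load(open("top0.pkl","rb"));W=cloud(s)
for q in [(166,356),(168,391),(240,380),(234,343)]: print(q,W[q])
E
```

```text
top 1221 [ 578.18360422 -158.50126731  150.98060841] ((575.6658935546875, -157.1747283935547), (208.86566162109375, 115.19095611572266), 79.40703582763672)
(array([5224,  335,  814,  806, 1140, 1523, 1250,  523,  540,  604,  342,
        171,  698,  452,  448,  771,    2,    0,    0]), array([  0,  10,  20,  30,  40,  50,  60,  70,  80,  90, 100, 110, 120,
       130, 140, 150, 160, 170, 180, 190]))
((521.4366455078125, -132.40127563476562), (389.18878173828125, 380.1558532714844), 79.59215545654297)
scene 1624 [ 596.59398751 -157.25218505  149.09148478] ((584.6708984375, -159.18756103515625), (209.38900756835938, 102.89546203613281), 79.57613372802734)
(array([3799,  359, 1900, 1240, 1042, 2169, 1201,  711,  874,  634,  367,
        379, 1242,  239, 1108,  516,    0,    0,    0]), array([  0,  10,  20,  30,  40,  50,  60,  70,  80,  90, 100, 110, 120,
       130, 140, 150, 160, 170, 180, 190]))
((479.56695556640625, -180.310302734375), (549.5983276367188, 406.5768737792969), 3.5465686321258545)
(166, 356) [ 590.35885514 -107.61176804  129.06975945]
(168, 391) [ 612.07048426 -217.58999179   33.15026086]
(240, 380) [ 387.18553648 -175.45009573   97.03045755]
(234, 343) [404.312826   -72.93409944  88.83094677]
```

View pics/top0z.png

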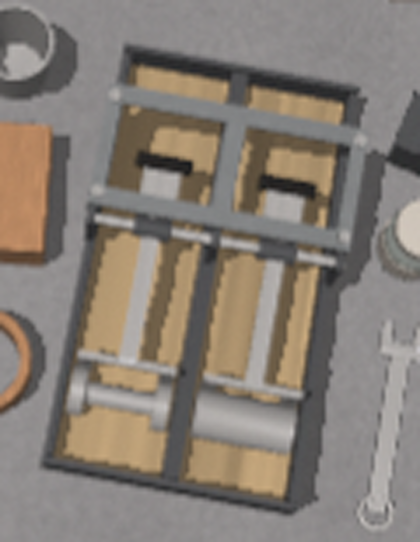

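View pics/scene0z.png

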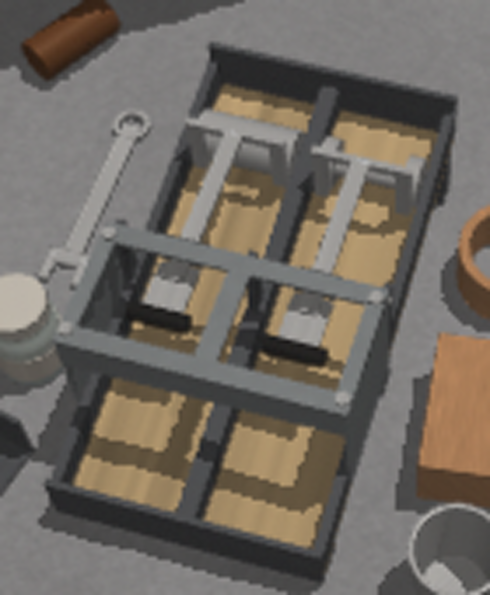

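```bash
cat > fit.py <<'E'
import pickle,numpy as np
from h import *
from scipy.optimize import minimize
def frame_mask(x,y):
    out=(abs(x-90)<50)&(abs(y)<104)
    win=(abs(x-90)<35)&(abs(abs(y)-50)<42)
    return out&~win
def cost(p,P):
    c,s=np.cos(p[2]),np.sin(p[2]); d=P[:,:2]-p[:2]
    x=d@[c,s]; y=d@[-s,c]
    # distance outside frame sheet
    ox=np.maximum(abs(x-90)-50,0);oy=np.maximum(abs(y)-104,0)
    inw=np.minimum(35-abs(x-90),42-abs(abs(y)-50)); inw=np.maximum(inw,0)
    e=np.maximum(np.hypot(ox,oy),inw)
    return np.mean(np.minimum(e,8)**2)
def fit(P):
    best=None
    for dx in (-8,0,8):
        for a in (-9,-10.5,-12):
            t=np.radians(a);c0=np.array([583+dx,-158.7])-90*np.array([np.cos(t),np.sin(t)])
            r=minimize(cost,[*c0,t],args=(P,),method="Nelder-Mead",options=dict(xatol=1e-3,fatol=1e-5,maxiter=3000))
            if best is None or r.fun<best.fun: best=r
    return best
def pt(p,x,y): c,s=np.cos(p[2]),np.sin(p[2]); return p[0]+c*x-s*y,p[1]+s*x+c*y
E
python3 - <<'E'
from fit import *
for n,(r0,r1,c0,c1) in {"top":(120,275,310,430),"scene":(125,295,205,345)}.items():
    s=pickle.load(open(f"{n}0.pkl","rb"));W=cloud(s)[r0:r1,c0:c1]
    P=W[(W[...,2]>143)&(W[...,2]<160)]
    r=fit(P);p=r.x;print(n,len(P),r.fun,p[:2],np.degrees(p[2]),"winR",pt(p,90,-50),"winL",pt(p,90,50))
    px=s["pixels"][r0:r1,c0:c1].max(-1)
    m=(px<45)&(W[...,2]>105)&(W[...,2]<140);B=W[m]
    c,q=np.cos(p[2]),np.sin(p[2]);d=B[:,:2]-p[:2];st=np.c_[d@[c,q],d@[-q,c],B[:,2]]
    for sg in (1,-1):
        k=st[(st[:,1]*sg>20)&(st[:,1]*sg<80)&(abs(st[:,0]-90)<25)]; print(sg,len(k),np.round(np.percentile(k,[5,50,95],axis=0),1).tolist() if len(k) else 0)
E
```

```text
top 1206 0.018670319983406066 [ 492.44399666 -141.76670902] -10.395115161490512 winR (np.float64(571.9450494164769), np.float64(-207.18522788692127)) winL (np.float64(589.9885782883096), np.float64(-108.8265421197185))
1 43 [[85.8, 30.6, 124.2], [89.9, 48.5, 129.0], [94.4, 67.6, 133.7]]
-1 45 [[85.8, -69.6, 125.9], [90.0, -50.8, 130.0], [93.9, -31.3, 132.4]]
scene 1576 0.023710826627054107 [ 496.39932941 -142.37003909] -10.342511228054999 winR (np.float64(575.960410170381), np.float64(-207.71553954147512)) winL (np.float64(593.913627176423), np.float64(-109.3403292538525))
1 90 [[86.8, 30.1, 122.7], [91.9, 50.1, 127.1], [96.5, 69.7, 129.9]]
-1 92 [[86.0, -70.1, 121.8], [92.0, -50.2, 126.9], [96.2, -29.1, 130.6]]
```

Call:
{"method": "servo_tool", "body": {
  "deltas": [-1,0,0,0,0.966,-1,0,0,0,0.966,-1,0,0,0,0.966,-1,0,0,0,0.965,-1,-0.5,0,-0.7,0,-1,-0.75,0,-1,0,-1,-0.75,0,-1,0,-1,-0.75,0,-1,0],
  "force": 40
}}

```text
time_s: 1.9
position: [291.6, -465.8, 253.3]
ee_rot: [-90.0, 0.0, 169.9]
force: [-0.6, 0.2, -0.6]
grip_width: -0.1
```

Call:
{"method": "servo_tool", "body": {
  "deltas": [-1,-0.75,0,-1,0,-1,-0.75,0,-1,0,-1,-0.75,0,-1,0,-1,-0.75,0,-1,0,-1,-0.75,0,-1,0,-1,-0.75,0,-1,0,-1,-0.75,0,-1,0,-1,-0.75,0,-1,0,-1,-0.75,0,-1,0,-1,-0.75,0,-1,0,-1,-0.75,0,-1,0]
}}

```text
time_s: 3.28
position: [493.1, -278.9, 253.3]
ee_rot: [-90.0, 0.0, 169.9]
force: [0.1, -0.2, 0.8]
grip_width: 0.1
```

Call:
{"method": "servo_tool", "body": {
  "deltas": [-1,-0.75,0,-1,0,-1,-0.75,0,-1,0,-1,-0.75,0,-1,0,-1,-0.75,0,-1,0,-1,-0.35,0,-0.3,0,-1,0,0,0,0,-1,0,0,0,0]
}}

```text
time_s: 4.15
position: [573.0, -208.9, 253.4]
ee_rot: [-90.0, -0.0, 169.6]
force: [-0.4, -0.4, 0.3]
grip_width: 0.3
```

```bash
cat > look.py <<'E'
import sys,cv2,pickle
from fit import *
from scipy.spatial.transform import Rotation as Ro
from plant import readout,eyes,arm
tag=sys.argv[1]
o=readout.observe(); print(o["time_s"],o["position"],o["ee_rot"],o["grip_width"],arm.tcp_to_tips)
s=eyes.snapshot("wrist");cv2.imwrite(f"pics/w{tag}.png",s["pixels"][:,:,::-1])
T=np.eye(4);T[:3,:3]=Ro.from_euler("xyz",o["ee_rot"],degrees=True).as_matrix();T[:3,3]=o["position"]
s["world_to_cam"]=np.linalg.inv(T@s["tool_from_camera"])
pickle.dump(s,open(f"w{tag}.pkl","wb"))
W=cloud(s)
P=W[(W[...,2]>143)&(W[...,2]<160)&(abs(W[...,0]-583)<90)&(abs(W[...,1]+158)<130)]
r=fit(P);p=r.x;print(len(P),r.fun,p[:2],np.degrees(p[2]),"winR",pt(p,90,-50),np.median(P[:,2]))
E
python3 look.py 1
```

```text
4.15 [ 573.0433562  -208.90184813  253.37663267] [-8.99853016e+01 -1.43511423e-02  1.69569356e+02] 0.2605271652544554 22.0
12748 0.0023469997147626616 [ 494.84391768 -142.37795268] -10.37678103789583 winR (np.float64(574.3658996873838), np.float64(-207.77102859411295)) 149.6369959350164
```

View pics/w1.png

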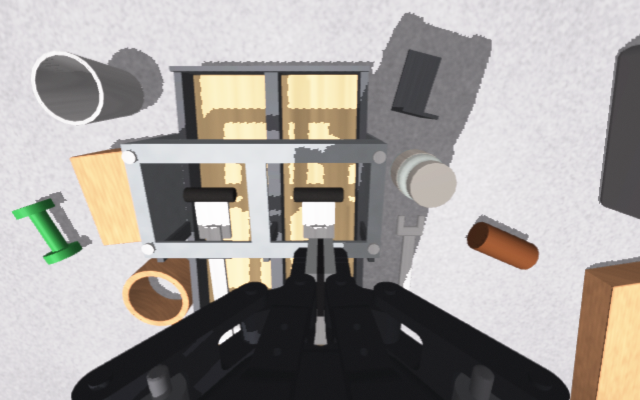

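Run:
```python
from fit import *
s=pickle.load(open("w1.pkl","rb")); s["world_to_cam"]=np.linalg.inv(s["tool_from_camera"]); T=cloud(s).reshape(-1,3)
T=T[(T[:,1]<30)&(T[:,1]>-120)&(abs(T[:,2])<90)]
for y in range(22,-110,-6):
    q=T[(T[:,1]<=y+3)&(T[:,1]>y-3)]
    if len(q): print(y,len(q),"x",q[:,0].min().round(),q[:,0].max().round(),"z",q[:,2].min().round(),q[:,2].max().round())
```

```text
16 152 x -12.0 -6.0 z -12.0 13.0
10 289 x -12.0 -6.0 z -13.0 14.0
4 349 x -12.0 -6.0 z -13.0 14.0
-2 352 x -12.0 -6.0 z -13.0 14.0
-8 358 x -12.0 -6.0 z -13.0 14.0
-14 571 x -12.0 11.0 z -11.0 11.0
-20 548 x -15.0 4.0 z -29.0 30.0
-26 1750 x -15.0 12.0 z -33.0 35.0
-32 3786 x -15.0 11.0 z -39.0 39.0
-38 2705 x -16.0 10.0 z -43.0 46.0
-44 3079 x -18.0 10.0 z -48.0 49.0
-50 5452 x -19.0 10.0 z -53.0 55.0
-56 6086 x -19.0 10.0 z -59.0 60.0
-62 7887 x -19.0 2.0 z -62.0 63.0
-68 6644 x -21.0 -5.0 z -62.0 62.0
-74 2417 x -22.0 -13.0 z -57.0 57.0
```

Call:
{"method": "servo_tool", "body": {
  "deltas": [-1,-0.05,1,-0.07,0,-1,0,1,0,0,-1,0,1,0,0,-1,0,0.9,0,0,-1,0,0.5,0,0,-1,0,0.3,0,0,-1,0,0,0,0]
}}

```text
time_s: 5.08
position: [574.9, -207.1, 159.4]
ee_rot: [-90.0, 0.0, 169.6]
force: [-0.8, 0.0, 0.3]
grip_width: -0.2
```

```bash
python3 look.py 2
```

```text
5.075 [ 574.88801644 -207.09854462  159.40457551] [-9.00039776e+01  1.62537893e-03  1.69586059e+02] -0.17454894297692014 22.0
27616 1.931071101359656 [ 494.89938981 -142.58725329] -10.446134798986572 winR (np.float64(574.3421584321886), np.float64(-208.07653877231354)) 149.64890597614524
```

View pics/w2.png

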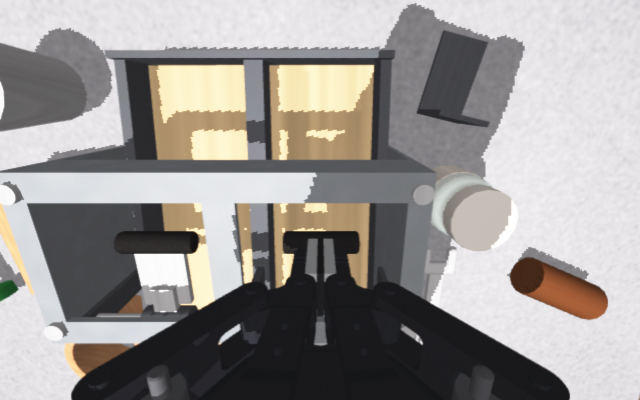

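Call:
{"method": "servo_tool", "body": {
  "deltas": [-1,0,0.4,0,0,-1,0,0.4,0,0,-1,0,0.35,0,0,-1,0,0.15,0,0,-1,0,0,0,0]
}}

```text
time_s: 5.75
position: [574.1, -206.9, 132.7]
ee_rot: [-90.0, -0.1, 169.6]
force: [-5.0, 0.5, 7.2]
grip_width: -0.2
```

Call:
{"method": "servo_tool", "body": {
  "deltas": [-1,0,0.06,0,0,-1,0,0,0,0,-1,0,0,0,0,-1,0,0,0,0,-1,0,0,0,0,-1,0,0,0,0,-1,0,0,0,0,-1,0,0,0,0,-1,0,0,0,0]
}}

```text
time_s: 6.88
position: [574.1, -206.9, 131.8]
ee_rot: [-90.0, -0.1, 169.6]
force: [-5.8, 1.1, 8.9]
grip_width: -0.5
```

```bash
python3 look.py 3
python3 - <<'E'
from plant import eyes
import cv2
s=eyes.snapshot("scene");cv2.imwrite("pics/s3.png",cv2.resize(s["pixels"][125:295,205:345,::-1],None,fx=3.5,fy=3.5))
E
```

```text
6.875 [ 574.06164914 -206.92499051  131.77812035] [-9.00126208e+01 -1.21600029e-01  1.69576547e+02] -0.45995606957215995 22.0
31535 5.279604389293054 [ 494.91178864 -142.68527689] -10.43854334516279 winR (np.float64(574.3632336296248), np.float64(-208.1640359616054)) 149.6199459689642
```

View pics/w3.png

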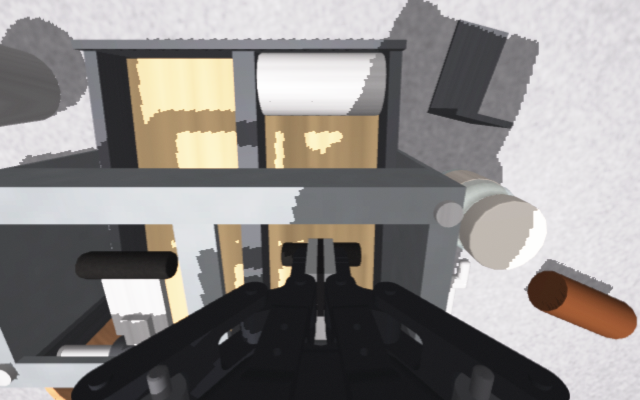

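View pics/s3.png

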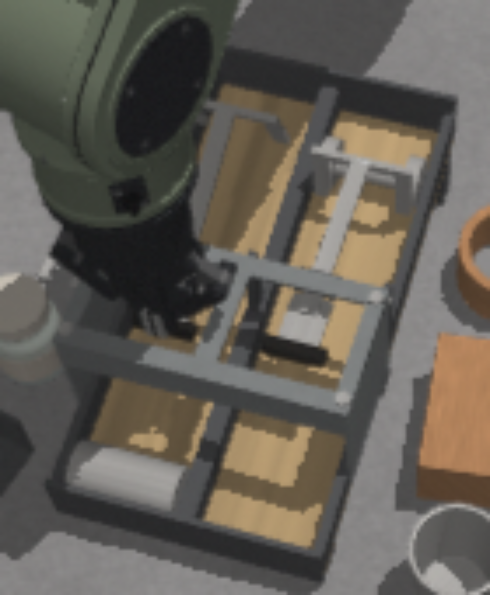

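The roller lies at the end stop (wrist image about (320,82)), the right gate is open, and the spool's gate is untouched. I'm coming straight up now, after a short hold.

Call:
{"method": "servo_tool", "body": {
  "deltas": [-1,0,0,0,0,-1,0,0,0,0,-1,0,-0.4,0,0,-1,0,-0.5,0,0,-1,0,-0.5,0,0,-1,0,-1,0,0,-1,0,-1,0,0,-1,0,-1,0,0,-1,0,-1,0,0,-1,0,-1,0,0,-1,0,0,0,0,-1,0,0,0,0]
}}

```text
time_s: 8.48
position: [574.6, -206.8, 259.6]
ee_rot: [-90.0, -0.1, 169.6]
force: [-0.9, -0.3, 0.5]
grip_width: -0.3
```

```bash
python3 look.py 4
python3 - <<'E'
from fit import *
s=pickle.load(open("w4.pkl","rb"));W=cloud(s)
p=[494.85,-142.5,np.radians(-10.38)]
c,q=np.cos(p[2]),np.sin(p[2]);d=W[...,:2]-p[:2];X=d@[c,q];Y=d@[-q,c];Z=W[...,2]
px=s["pixels"].max(-1)
for sg in(1,-1):
    m=(px<60)&(abs(X-90)<25)&(abs(Y*sg-50)<25)&(Z>95)&(Z<140); print("bar",sg,m.sum(),np.nanpercentile(Z[m],95) if m.any() else None)
m=(abs(Y+50)<30)&(X>145)&(X<205)&(Z>40)
print("roller top",m.sum(),np.nanmax(Z[m]),X[m].min(),X[m].max())
E
```

```text
8.475 [ 574.62887639 -206.81377037  259.58047183] [-9.00193552e+01 -5.78533365e-02  1.69592185e+02] -0.3095730637187425 22.0
12267 0.004020373440278112 [ 494.67486605 -142.39860761] -10.354882572718626 winR (np.float64(574.2218355026383), np.float64(-207.76128541639466)) 149.6267637095465
bar 1 661 129.32780177899608
bar -1 624 129.19623609756317
roller top 2450 64.09553119127816 161.90476316059218 204.9955476220319
```

View pics/w4.png

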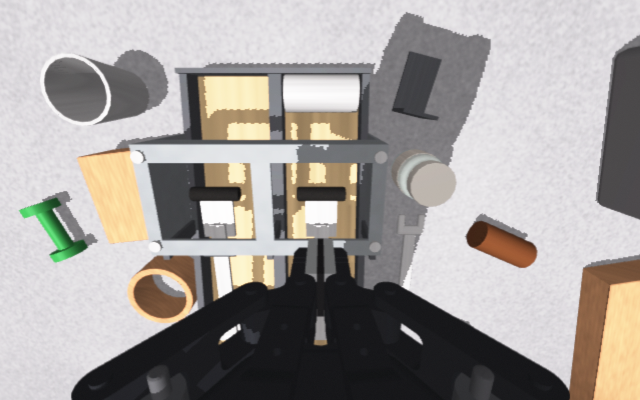

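Both levers are back up at 129 mm. The roller is at the end stop, and its visible extent starts at x ≈ 162 mm, which puts its centre near 181 mm. The robot is clear, so I'm handing in.

Run:
```python
from plant import order
print(order.close_job())
```

```text
the job is handed in; nothing more can be done
None
```

I released the plain steel roller from the right lane, and it now lies against the end stop. With the gripper shut, I reached down through the right guard window and pressed the right lever down. I held it until the roller had rolled out, then came straight up. I handed in at about 8.5 s; no verdict is reported.

**What the last checks showed:**
- **Roller:** its visible surface starts about 162 mm downhill of the station's origin, which puts its centre near 180 mm. Its top is at 64 mm.
- **Levers:** both press ends are back up, measured at 129 mm above the table.
- **Robot:** it is clear above the guard, with the force reading back near zero. I saw no sign of touching the guard; the force peaked at about 9 N upward while pressing the lever.
- **Bystanders:** they look unmoved in the pictures, but I did not measure them.
- **Spool:** it was last seen behind its closed gate in the scene picture taken while the right lever was held down. It was out of the wrist camera's view in the final picture.

The scene and top cameras disagreed by about 4 mm on where the window was. The wrist camera's reading fell between them, so I used that one. No check failed.

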